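# Fit the orange reamer and hold the juicer's run key half down

### The arm

A 7-joint arm with a two-finger parallel gripper is mounted at the origin on the work surface. World frame = base frame: x ahead of the robot, y to its left, z up, the work surface at z = 0. Lengths are in m, angles in rad, forces in N, time in s.
With the tool pointing down it reaches from about 0.4 to 0.85 m from the base axis. Payload 4.5 kg.
Tool frame: the origin (TCP) lies at the very end of the fingers, on their centre line; the grasp point (between the pads) lies 19 mm behind it; z points along the fingers, x is the direction in which the jaws open and shut, and the axes are right-handed (so a half turn about z gives the same grasp; the last joint's range is limited). The gripper opens to 88 mm and grips with 3 to 60 N. Pads are 18 mm wide; open, the fingers measure 123 mm over their backs; the gripper's body (75 mm by 187 mm) begins 45 mm behind the grasp point.
Start: joints at [-1.07, 0.689, -0.195, 1.565, 0.157, 0.902, -0.215], TCP at [0.281, 0.558, 0.239] pointing down, gripper open.
Joint ranges: [-3.01, 3.01], [-0.46, 2.08], [-1.47, 1.51], [0.13, 2.56], [-1, 4.14], [0.04, 2.09], [-2.66, 2.66]. Speed limits (rad/s): [2.57, 2.57, 3.14, 3.14, 3.14, 3.14, 3.14].

### API

Orientations are given as a unit quaternion [x, y, z, w].
In Python, from plant import * gives the robot as it stands.
- The arm moves only by the tool apply_moves, never from a script. Its argument "series" is a list of rows, each an object of numbers: "x", "y", "z": the shift along the tool's x, y, z in units of 80 cm (1.0 is 80 cm); "wx", "wy", "wz": the turn, a rotation vector about the tool's x, y, z in units of pi rad (1.0 is pi rad); "fingers": the opening, from -1 (shut) to 1 (fully open), so that 0 is half open. In form: [{"x": .., "y": .., "z": .., "wx": .., "wy": .., "wz": .., "fingers": ..}, ...]. A call has 1 to 8 rows; each row shifts and turns the pose as measured when the row begins, along the tool's axes as they then stand; what a row does not reach is not made up. A row lasts 1/8 s, in which the tool goes at most 62.5 mm and 10.7 degrees, less where a joint would pass 70% of its speed; a pose out of reach is approached as far as the arm can. A call with a number of a shift or a turn outside -1 to 1 is refused whole. A call with a gripper value outside its range is refused whole. The fingers move at their own pace and stop on an object; "force" is the grip in N (left out, the last holds). Time passes only in rows, so rows that do not move let the fingers close. It gives the time, the measured TCP pose, the force and the opening at its end, in the units of the state.
- get_state(): the state, without advancing time (a new reading comes with each control period).
- snapshot(name): name is "scene" or "top" or "wrist"; returns (picture, depth): 420x560x3 uint8, red, green, blue; 420x560 float32, m along the optical axis (not along the pixel's ray), 0 where there is no reading.
- camera_model(name): a dict with "camera_matrix" (3x3 intrinsics, pixels), "world_from_camera" (4x4, takes a point from camera to world coordinates). Camera axes: x right, y up, looking along -z (the intrinsics and any distortion apply to the point x, -y, -z); pixel columns grow to the right and rows downward; lengths in m; the calibration is good to about 2 mm. A picture is of the moment at which its call begins: read the wrist's pose just before it. camera_model takes no time and is no camera call; for the wrist camera it gives the pose at the moment of the call.
- finish_job(): hands the job in, once; it reports no verdict.
The state is a dict: "clock": time; "q": joint angles; "qd": joint speeds; "joint_torque": joint torques, N m; "tool_pos": TCP position; "eef_rot": TCP orientation; "contact_force": force on the tool from outside, world axes, zero at the start; "moment": the same for the moment, N m; "opening": opening from 0.0 (shut) to 1.0 (fully open).
Only numpy, scipy, OpenCV 4.12 (cv2) and the standard library are available. Lean on these libraries where they do the work, as an engineer would, in place of code of your own. Each camera call takes 0.05 s, during which the arm holds its last target. There are 200 camera calls.

### The job

Set the citrus juicer up for service: push the large orange reamer right down onto the juicer's brass spindle and let go of it; only then press the juicer's spring-loaded green run key half way down with the fingers (10 mm of its 20 mm travel, when the white band under its green cap has just gone out of sight) for a slow test run. Keep it at half way for at least two seconds and finish while still holding it there: do not let the key up at the end. Leave the lime reamer and everything else on the table where it stands.

Things in the scene. Friction and masses are not known exactly. Their poses are not given: they have to be found in the camera images.
- orange_reamer: Large ribbed orange plastic reamer, loose, about 0.12 kg, upright on the table at the start. Cylindrical skirt 54 mm in diameter, 36 mm tall (grip here, from above); over it a dome tapering to a tip 66 mm above the underside. A blind bore, 21 mm in diameter, 36 mm deep, opens in the middle of the underside. Origin: centre of the underside; z up its axis.
- spindle_seat (a point): Where the reamer's origin lies when fully home: centre of a black seat (44 mm disc, 150 mm above the table) at the foot of the fixed upright brass spindle. Spindle: 17 mm in diameter, 29 mm tall, top 8 mm tapered to 7 mm. Around it a steel bowl: floor 18 mm below the seat, rim 176 mm wide and 6 mm above the seat. z up, x away from the spout, y to the run key, 155 mm from the spindle axis.
- key_top (a point): Centre of the top of the run key on the fixed juicer's grey control pod; moves with the key. Upright round plunger 36 mm in diameter: 10 mm green cap, under it a white band of which 10 mm shows when up, none at half way. 130 mm above the table when up, 110 mm when fully down (flush with its steel collar); moves straight down.
- run_key (a joint): Travel of the run key in m: 0 = up, 0.010 = half way (slow run), 0.020 = fully down. A spring always drives it up: about 4 N to start it, 8 N at half way, 12 N fully down. It does not latch.
- lime_reamer: Smaller reamer of green plastic, loose, 40 mm in diameter, 56 mm tall, not to be used. Origin: centre of its underside.
- glass: Glass standing under the juicer's spout, 64 mm in diameter, 85 mm tall. Origin: centre of its underside.
- jug: Steel jug with a handle, 100 mm in diameter, 140 mm tall. Origin: centre of its underside.
- squeeze_bottle: Yellow bottle with red cap, 56 mm in diameter, 150 mm tall. Origin: centre of its underside.
- spice_jar: Amber glass jar with red lid, 50 mm in diameter, 90 mm tall. Origin: centre of its underside.
- can: Food can with red label, 74 mm in diameter, 85 mm tall. Origin: centre of its underside.
- salt_jar: Clear jar with blue lid, 60 mm in diameter, 70 mm tall. Origin: centre of its underside.
Mind the look-alikes: they are no part of the job. Several things have the shape of the orange_reamer; the one meant has the colours described above.

How it is judged:
On the way, in this order (a step that is already met when the one before it is completed fails the run):
1. the orange reamer is fully home on the spindle and the fingers have let go of it, the key still up (horizontal distance between orange_reamer and spindle_seat below 0.005 m and z of orange_reamer in the frame of spindle_seat between -0.004 and 0.004 m and angle between orange_reamer's own z axis and vertical below 0.08 rad and contact force between the fingers and orange_reamer below 0.1 N and value of joint run_key below 0.004 m), for 0.2 s.
2. the run key is held half way down (6 to 14 mm) by the fingers for two seconds (horizontal distance between orange_reamer and spindle_seat below 0.005 m and z of orange_reamer in the frame of spindle_seat between -0.004 and 0.004 m and angle between orange_reamer's own z axis and vertical below 0.08 rad and value of joint run_key between 0.006 and 0.014 m and contact force between the fingers and run_key above 3 N), for 2 s.
At the end, for the whole second after the job is handed in: The orange reamer is fully home on the spindle (within 4 mm of the seat in height, 5 mm sideways, upright within 0.08 rad), not touched by the robot, and the fingers are still pressing the run key, which is 6 to 14 mm down (contact force 3 to 18 N) (all of step 2 and contact force between each of the fingers, the arm and orange_reamer below 0.1 N and contact force between the fingers and run_key below 18 N); the arm keeps its last pose, push and grip.
It fails at once if the run key is pressed before the orange reamer is on the spindle (value of joint run_key above 0.005 m and (horizontal distance between orange_reamer and spindle_seat above 0.01 m or z of orange_reamer in the frame of spindle_seat above 0.012 m)).
It fails at once if the lime reamer or any other bystander is shifted by more than 30 mm or tipped over (distance of any of lime_reamer, glass, jug, squeeze_bottle, spice_jar, can, salt_jar from where it was at the start of the episode above 0.03 m or angle between any of lime_reamer, glass, jug, squeeze_bottle, spice_jar, can, salt_jar's own z axis and vertical above 0.5 rad).
It also fails if it takes over 54 s, if anything falls off the work surface, if the arm or the gripper's body presses on something with over 40 N, if the wrist force passes 120 N, or if a joint passes its speed limit or range.

## Working session

There is one attempt and no reset: what is moved stays moved. The work goes in short steps, Python scripts to look and compute and a tool call to move; the robot and the scene stay as the last step left them, time stands still between calls to the robot, and variables do not carry over. Pictures are saved under pics/ and viewed, about 8 in all and at most 12, crops included, and the job is handed in when it is done.

Besides the shell and the picture viewer there is one more tool, called after ">>>" by a JSON object that holds its "name" and its "arguments". apply_moves: Moves the arm, as the interface text tells. Its arguments: {"type":"object","properties":{"series":{"type":"array","items":{"type":"object","properties":{"x":{"type":"number"},"y":{"type":"number"},"z":{"type":"number"},"wx":{"type":"number"},"wy":{"type":"number"},"wz":{"type":"number"},"fingers":{"type":"number"}}}},"force":{"type":"number"}},"required":["series"]}

```bash
mkdir -p pics
cat > h.py <<'E'
from plant import *
import numpy as np, cv2
def snap(n,f):
    c=camera_model(n); p,d=snapshot(n); cv2.imwrite('pics/'+f+'.png',p[:,:,::-1]); np.savez(f,p=p,d=d,K=c['camera_matrix'],T=c['world_from_camera'])
def cloud(f):
    z=np.load(f+'.npz'); d=z['d'];K=z['K'];T=z['T']
    v,u=np.mgrid[:d.shape[0],:d.shape[1]]
    P=np.stack([(u-K[0,2])/K[0,0]*d,-(v-K[1,2])/K[1,1]*d,-d],-1)
    W=P@T[:3,:3].T+T[:3,3]; W[d==0]=np.nan
    return z['p'],W
E
python3 - <<'E'
from h import *
print(get_state())
for n in('scene','top'): snap(n,n+'1'); print(camera_model(n))
E
```

```text
{'clock': 0.0, 'q': array([-1.07023029,  0.68997441, -0.19450078,  1.56634982,  0.15730094,
        0.902451  , -0.21512604]), 'qd': array([-0.00197793,  0.0013279 , -0.00165747,  0.00041012,  0.00084702,
       -0.00255011,  0.00197067]), 'joint_torque': array([-3.70620965e-04, -5.27556860e+01, -1.26716405e+00, -1.53437752e+01,
       -5.27710444e-02,  6.32813302e-03,  1.67391531e-04]), 'tool_pos': array([0.28101938, 0.55756329, 0.23791411]), 'eef_rot': array([ 8.51456189e-01,  5.24424976e-01, -7.25720479e-04,  5.25579785e-04]), 'contact_force': array([ 0.28066625, -0.20952357,  0.63243467]), 'moment': array([0.04781186, 0.00381544, 0.03131219]), 'opening': 0.9955345630982055}
{'camera_matrix': array([[407.56002825,   0.        , 283.47241374],
       [  0.        , 407.56002825, 212.01193405],
       [  0.        ,   0.        ,   1.        ]]), 'world_from_camera': array([[-0.02768297, -0.8283289 ,  0.55955776,  1.20049803],
       [ 0.99954504, -0.02964273,  0.00556948,  0.01367676],
       [ 0.01197346,  0.55945736,  0.82877264,  1.05938768],
       [ 0.        ,  0.        ,  0.        ,  1.        ]])}
{'camera_matrix': array([[404.99741077,   0.        , 271.60570507],
       [  0.        , 404.99741077, 203.50504019],
       [  0.        ,   0.        ,   1.        ]]), 'world_from_camera': array([[-0.01948177,  0.99129266, -0.13022798,  0.44926318],
       [-0.99960253, -0.01665708,  0.02274461,  0.00260789],
       [ 0.02037735,  0.13061933,  0.99122316,  1.17885767],
       [ 0.        ,  0.        ,  0.        ,  1.        ]])}
```

View pics/scene1.png

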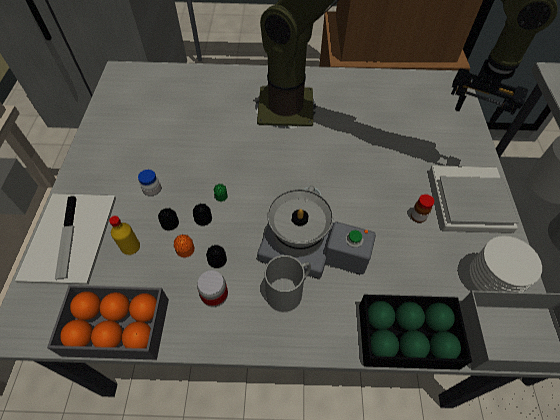

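View pics/top1.png

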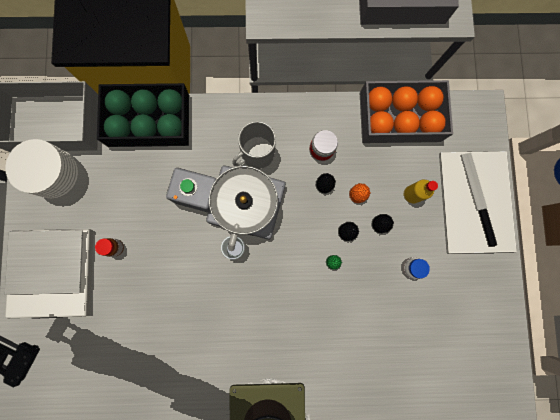

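The orange reamer is at (359,193) in the top view, with black look-alikes at (326,183), (348,231) and (382,223). The spindle is at (243,200), the green key at (188,186) and the lime reamer at (334,262). Next I'll turn these into positions.

Run:
```python
from h import *
for f in('top1','scene1'):
    p,W=cloud(f); hsv=cv2.cvtColor(p,cv2.COLOR_RGB2HSV).astype(int); x,y,z=W[...,0],W[...,1],W[...,2]
    H,S,V=hsv[...,0],hsv[...,1],hsv[...,2]
    def st(n,m):
        Q=W[m]; print(f,n,len(Q),'min',Q.min(0).round(4),'max',Q.max(0).round(4),'mid',((Q.min(0)+Q.max(0))/2).round(4),'med',np.median(Q,0).round(4))
    u0=np.arange(560)[None]+0*z; v0=np.arange(420)[:,None]+0*z
    bx=(lambda a,b,c,d:(u0>a)&(u0<b)&(v0>c)&(v0<d))
    o=bx(343,376,177,210) if f=='top1' else bx(170,198,228,262)
    k=bx(172,204,174,200) if f=='top1' else bx(340,372,226,248)
    s=bx(225,262,182,218) if f=='top1' else bx(285,318,198,228)
    st('orange',o&(H<15)&(S>150)&(z>0.004)&(V>60))
    st('key',k&(H>45)&(H<80)&(S>120)&(z>.1))
    st('keytop',k&(H>45)&(H<80)&(S>120)&(z>.124))
    m=s&(z>.155); 
    if m.any(): st('spindle',m)
    m=s&(V<50)&(abs(z-.15)<.006); st('seat',m)
    m=(z>.150)&(z<.162)&(bx(200,285,160,240) if f=='top1' else bx(262,337,188,248))&~s; st('rim',m)
    # table things with height >.05 near orange
for n,u,v in(('b1',326,183),('b2',348,231),('b3',382,223),('can',324,145),('jug',257,140),('spout',234,240),('glass',232,250),('salt',419,268),('bot',432,186)):
    print(n,cloud('top1')[1][v,u].round(3))
```

```text
top1 orange 304 min [ 0.6016 -0.3019  0.0058] max [ 0.6536 -0.2515  0.0701] mid [ 0.6276 -0.2767  0.0379] med [ 0.6233 -0.2719  0.0539]
top1 key 132 min [0.6205 0.1836 0.1224] max [0.654  0.2154 0.1342] mid [0.6372 0.1995 0.1283] med [0.6375 0.1994 0.1287]
top1 keytop 130 min [0.6205 0.1836 0.1242] max [0.654  0.2154 0.1342] mid [0.6372 0.1995 0.1292] med [0.6375 0.1995 0.1287]
top1 spindle 37 min [0.5877 0.044  0.1571] max [0.6016 0.0586 0.1815] mid [0.5946 0.0513 0.1693] med [0.5939 0.0511 0.1734]
top1 seat 156 min [0.5741 0.0316 0.1444] max [0.6157 0.0702 0.1539] mid [0.5949 0.0509 0.1491] med [0.5921 0.0498 0.1495]
top1 rim 270 min [ 0.5095 -0.0351  0.1502] max [0.6831 0.1385 0.1613] mid [0.5963 0.0517 0.1557] med [0.6045 0.0556 0.155 ]
scene1 orange 345 min [ 0.6075 -0.3021  0.0046] max [ 0.6568 -0.2525  0.0702] mid [ 0.6322 -0.2773  0.0374] med [ 0.6418 -0.2728  0.0484]
scene1 key 125 min [0.6085 0.1838 0.1046] max [0.6583 0.2166 0.1314] mid [0.6334 0.2002 0.118 ] med [0.6409 0.1996 0.1279]
scene1 keytop 119 min [0.6244 0.1838 0.1244] max [0.6583 0.2166 0.1314] mid [0.6414 0.2002 0.1279] med [0.6413 0.1999 0.128 ]
scene1 spindle 45 min [0.5936 0.0433 0.156 ] max [0.6071 0.0595 0.1776] mid [0.6004 0.0514 0.1668] med [0.6016 0.051  0.1707]
scene1 seat 132 min [0.5782 0.0307 0.144 ] max [0.6193 0.0711 0.1537] mid [0.5987 0.0509 0.1489] med [0.6032 0.0496 0.1478]
scene1 rim 266 min [ 0.5084 -0.0342  0.15  ] max [0.685  0.1379 0.1571] mid [0.5967 0.0518 0.1536] med [0.5965 0.0543 0.1533]
b1 [ 0.651 -0.177  0.063]
b2 [ 0.516 -0.233  0.063]
b3 [ 0.536 -0.33   0.059]
can [ 0.756 -0.172  0.082]
jug [0.796 0.016 0.002]
spout [0.494 0.077 0.133]
glass [0.469 0.084 0.114]
salt [ 0.411 -0.422  0.068]
bot [ 0.624 -0.44   0.147]
```

Estimates: orange reamer at (0.629, −0.277), spindle at (0.597, 0.051), key at (0.638, 0.200). I'll travel at the current height, then turn the jaws to about −60° so they clear the neighbours.

>>> {"name": "apply_moves", "arguments": {"series": [{"x": -0.049,"y": 0.057,"z": -0.01,"fingers": 1},{"x": -0.049,"y": 0.057,"z": -0.01,"fingers": 1},{"x": -0.049,"y": 0.057,"z": -0.01,"fingers": 1},{"x": -0.049,"y": 0.057,"fingers": 1},{"x": -0.049,"y": 0.057,"fingers": 1},{"x": -0.049,"y": 0.057,"fingers": 1},{"x": -0.049,"y": 0.057,"fingers": 1},{"x": -0.049,"y": 0.057,"fingers": 1}]}}

```text
schema error: expected keys x, y, z, wx, wy, wz, fingers
```

>>> {"name": "apply_moves", "arguments": {"series": [{"x": -0.049,"y": 0.057,"fingers": 1},{"x": -0.049,"y": 0.057,"fingers": 1},{"x": -0.049,"y": 0.057,"fingers": 1},{"x": -0.049,"y": 0.057,"fingers": 1},{"x": -0.049,"y": 0.057,"fingers": 1},{"x": -0.049,"y": 0.057,"fingers": 1},{"x": -0.049,"y": 0.057,"fingers": 1},{"wz": 0.05,"fingers": 1}]}}

```text
schema error: expected keys x, y, z, wx, wy, wz, fingers
```

>>> {"name": "apply_moves", "arguments": {"series": [{"wz": 0.057,"fingers": 1},{"wz": 0.057,"fingers": 1},{"wz": 0.057,"fingers": 1},{"wz": 0.057,"fingers": 1},{"wz": 0.057,"fingers": 1},{"wz": 0.057,"fingers": 1},{"wz": 0.057,"fingers": 1},{"wz": 0.057,"fingers": 1}]}}

```text
schema error: expected keys x, y, z, wx, wy, wz, fingers
```

All keys are required in each row.

>>> {"name": "apply_moves", "arguments": {"series": [{"x": -0.049,"y": 0.057,"z": -0.01,"wx": 0,"wy": 0,"wz": 0,"fingers": 1},{"x": -0.049,"y": 0.057,"z": -0.01,"wx": 0,"wy": 0,"wz": 0,"fingers": 1},{"x": -0.049,"y": 0.057,"z": -0.01,"wx": 0,"wy": 0,"wz": 0,"fingers": 1},{"x": -0.049,"y": 0.057,"z": 0,"wx": 0,"wy": 0,"wz": 0,"fingers": 1},{"x": -0.049,"y": 0.057,"z": 0,"wx": 0,"wy": 0,"wz": 0,"fingers": 1},{"x": -0.049,"y": 0.057,"z": 0,"wx": 0,"wy": 0,"wz": 0,"fingers": 1},{"x": -0.049,"y": 0.057,"z": 0,"wx": 0,"wy": 0,"wz": 0,"fingers": 1},{"x": -0.049,"y": 0.057,"z": 0,"wx": 0,"wy": 0,"wz": 0,"fingers": 1}]}}

```text
clock: 1.1
tool_pos: [0.4694, 0.1055, 0.2599]
eef_rot: [0.849, 0.529, -0.001, -0.001]
contact_force: [1.1, 0.2, 0.4]
opening: 1.0
```

>>> {"name": "apply_moves", "arguments": {"series": [{"x": -0.049,"y": 0.057,"z": 0,"wx": 0,"wy": 0,"wz": 0,"fingers": 1},{"x": -0.049,"y": 0.057,"z": 0,"wx": 0,"wy": 0,"wz": 0,"fingers": 1},{"x": -0.049,"y": 0.057,"z": 0,"wx": 0,"wy": 0,"wz": 0,"fingers": 1},{"x": -0.049,"y": 0.057,"z": 0,"wx": 0,"wy": 0,"wz": 0,"fingers": 1},{"x": -0.049,"y": 0.057,"z": 0,"wx": 0,"wy": 0,"wz": 0,"fingers": 1},{"x": -0.049,"y": 0.057,"z": 0,"wx": 0,"wy": 0,"wz": 0,"fingers": 1},{"x": -0.02,"y": 0.025,"z": 0,"wx": 0,"wy": 0,"wz": 0,"fingers": 1},{"x": 0,"y": 0,"z": 0,"wx": 0,"wy": 0,"wz": 0.05,"fingers": 1}]}}

```text
clock: 2.1
tool_pos: [0.6239, -0.269, 0.2554]
eef_rot: [0.89, 0.455, -0.003, -0.001]
contact_force: [0.4, 0.6, 0.3]
opening: 0.999
```

>>> {"name": "apply_moves", "arguments": {"series": [{"x": 0,"y": 0,"z": 0,"wx": 0,"wy": 0,"wz": 0.058,"fingers": 1},{"x": 0,"y": 0,"z": 0,"wx": 0,"wy": 0,"wz": 0.058,"fingers": 1},{"x": 0,"y": 0,"z": 0,"wx": 0,"wy": 0,"wz": 0.058,"fingers": 1},{"x": 0,"y": 0,"z": 0,"wx": 0,"wy": 0,"wz": 0.058,"fingers": 1},{"x": 0,"y": 0,"z": 0,"wx": 0,"wy": 0,"wz": 0.058,"fingers": 1},{"x": 0,"y": 0,"z": 0,"wx": 0,"wy": 0,"wz": 0.058,"fingers": 1},{"x": 0,"y": 0,"z": 0,"wx": 0,"wy": 0,"wz": 0.058,"fingers": 1},{"x": 0,"y": 0,"z": 0,"wx": 0,"wy": 0,"wz": 0.058,"fingers": 1}]}}

```text
clock: 3.1
tool_pos: [0.6206, -0.2687, 0.2497]
eef_rot: [0.962, -0.273, -0.009, 0.0]
contact_force: [-0.4, 0.5, -0.0]
opening: 0.999
```

>>> {"name": "apply_moves", "arguments": {"series": [{"x": 0,"y": 0,"z": 0,"wx": 0,"wy": 0,"wz": 0.058,"fingers": 1},{"x": 0,"y": 0,"z": 0,"wx": 0,"wy": 0,"wz": 0.058,"fingers": 1},{"x": 0,"y": 0,"z": 0,"wx": 0,"wy": 0,"wz": 0.058,"fingers": 1},{"x": 0,"y": 0,"z": 0,"wx": 0,"wy": 0,"wz": 0,"fingers": 1}]}}

```text
clock: 3.6
tool_pos: [0.6194, -0.2673, 0.2472]
eef_rot: [0.849, -0.528, -0.011, 0.003]
contact_force: [0.0, 0.7, -0.1]
opening: 0.996
```

```bash
cat > plan.py <<'E'
from h import *
from scipy.spatial.transform import Rotation as R
def plan(t,phi=None):
    s=get_state(); r=R.from_quat(s['eef_rot']); M=r.as_matrix()
    d=M.T@(np.array(t)-s['tool_pos'])/.8
    p0=np.degrees(np.arctan2(M[1,0],M[0,0])); p=np.radians(p0 if phi is None else phi)
    G=np.array([[np.cos(p),np.sin(p),0],[np.sin(p),-np.cos(p),0],[0,0,-1]])
    w=(r.inv()*R.from_matrix(G)).as_rotvec()/np.pi
    print('pos',s['tool_pos'].round(4),'phi',p0.round(1),'d',d.round(4),'w',w.round(4),'F',s['contact_force'].round(1),'op',round(s['opening'],3),'t',s['clock'])
E
python3 - <<'E'
from plan import *
plan([.629,-.277,.09],-60); print(get_state()['q'].round(2))
snap('wrist','w1')
p,W=cloud('w1'); H,S,V=cv2.split(cv2.cvtColor(p,cv2.COLOR_RGB2HSV)); z=W[...,2]
m=(H<15)&(S>150)&(V>60)&(z>.004)&(z<.08)&(np.hypot(W[...,0]-.629,W[...,1]+.277)<.06)
Q=W[m];print(len(Q),Q.min(0),Q.max(0))
for lo,hi in((.02,.035),(.035,.045),(.06,.08)):
    q=Q[(Q[:,2]>lo)&(Q[:,2]<hi)]
    if len(q)>5:
        x=np.linalg.lstsq(np.c_[2*q[:,:2],np.ones(len(q))],(q[:,:2]**2).sum(1),rcond=None)[0]; print(lo,len(q),x[:2],np.sqrt(x[2]+x[0]**2+x[1]**2),q.mean(0))
E
```

```text
pos [ 0.6194 -0.2673  0.2472] phi -63.8 d [ 0.0192 -0.0087  0.1961] w [ 0.0053  0.005  -0.0211] F [ 0.   0.7 -0.1] op 0.996 t 3.6
[ 0.16  0.79  0.37  1.38 -0.3   1.05 -0.53]
1350 [ 0.60624687 -0.3037514   0.00956128] [ 0.65554155 -0.25175227  0.0680251 ]
0.02 60 [ 0.62880266 -0.27827296] 0.026451268663815634 [ 0.64888664 -0.26536577  0.02867616]
0.035 164 [ 0.62918289 -0.27824727] 0.025017428718853384 [ 0.64446121 -0.27123227  0.04091017]
0.06 348 [ 0.62938673 -0.27801377] 0.011229761662458192 [ 0.62743291 -0.27880723  0.06328138]
```

>>> {"name": "apply_moves", "arguments": {"series": [{"x": 0.02,"y": -0.008,"z": 0.04,"wx": 0.005,"wy": 0.005,"wz": 0,"fingers": 1},{"x": 0,"y": 0,"z": 0.05,"wx": 0,"wy": 0,"wz": 0,"fingers": 1},{"x": 0,"y": 0,"z": 0.05,"wx": 0,"wy": 0,"wz": 0,"fingers": 1},{"x": 0,"y": 0,"z": 0.05,"wx": 0,"wy": 0,"wz": 0,"fingers": 1},{"x": 0,"y": 0,"z": 0,"wx": 0,"wy": 0,"wz": 0,"fingers": 1}]}}

```text
clock: 4.28
tool_pos: [0.633, -0.2788, 0.0914]
eef_rot: [0.854, -0.521, 0.001, -0.001]
contact_force: [-0.4, 0.8, 0.8]
opening: 0.997
```

```bash
python3 -c "
from plan import *
plan([.629,-.278,.008])"
```

```text
pos [ 0.633  -0.2788  0.0914] phi -62.8 d [-0.0032  0.0042  0.1042] w [-0.0008 -0.0002  0.    ] F [-0.4  0.8  0.8] op 0.997 t 4.275
```

>>> {"name": "apply_moves", "arguments": {"series": [{"x": -0.003,"y": 0.004,"z": 0,"wx": 0,"wy": 0,"wz": 0,"fingers": 1},{"x": 0,"y": 0,"z": 0.035,"wx": 0,"wy": 0,"wz": 0,"fingers": 1},{"x": 0,"y": 0,"z": 0.035,"wx": 0,"wy": 0,"wz": 0,"fingers": 1},{"x": 0,"y": 0,"z": 0.025,"wx": 0,"wy": 0,"wz": 0,"fingers": 1},{"x": 0,"y": 0,"z": 0.008,"wx": 0,"wy": 0,"wz": 0,"fingers": 1},{"x": 0,"y": 0,"z": 0,"wx": 0,"wy": 0,"wz": 0,"fingers": 1}]}}

```text
clock: 5.03
tool_pos: [0.6358, -0.2823, 0.0181]
eef_rot: [0.855, -0.519, 0.01, -0.002]
contact_force: [0.2, 0.4, 0.2]
opening: 1.0
```

```bash
python3 -c "
from plan import *
plan([.629,-.278,.008])"
```

```text
pos [ 0.6358 -0.2823  0.0181] phi -62.5 d [-0.0089  0.0052  0.0124] w [-0.0043 -0.0046  0.    ] F [0.2 0.4 0.2] op 1.0 t 5.025
```

>>> {"name": "apply_moves", "arguments": {"series": [{"x": -0.009,"y": 0.005,"z": 0,"wx": -0.004,"wy": -0.004,"wz": 0,"fingers": 1},{"x": 0,"y": 0,"z": 0,"wx": 0,"wy": 0,"wz": 0,"fingers": 1}]}}

```text
clock: 5.28
tool_pos: [0.6294, -0.2779, 0.0198]
eef_rot: [0.855, -0.518, 0.002, 0.0]
contact_force: [-0.1, 0.1, -0.4]
opening: 0.997
```

```bash
python3 -c "
from plan import *
plan([.629,-.278,.008])"
```

```text
pos [ 0.6294 -0.2779  0.0198] phi -62.5 d [-0.0002  0.0006  0.0147] w [-0.0005 -0.001   0.    ] F [-0.1  0.1 -0.4] op 0.997 t 5.275
```

>>> {"name": "apply_moves", "arguments": {"series": [{"x": 0,"y": 0,"z": 0.008,"wx": 0,"wy": 0,"wz": 0,"fingers": 1},{"x": 0,"y": 0,"z": 0.007,"wx": 0,"wy": 0,"wz": 0,"fingers": 1},{"x": 0,"y": 0,"z": 0,"wx": 0,"wy": 0,"wz": 0,"fingers": 0.4},{"x": 0,"y": 0,"z": 0,"wx": 0,"wy": 0,"wz": 0,"fingers": 0.1},{"x": 0,"y": 0,"z": 0,"wx": 0,"wy": 0,"wz": 0,"fingers": -0.2},{"x": 0,"y": 0,"z": 0,"wx": 0,"wy": 0,"wz": 0,"fingers": -0.5},{"x": 0,"y": 0,"z": 0,"wx": 0,"wy": 0,"wz": 0,"fingers": -0.5},{"x": 0,"y": 0,"z": 0,"wx": 0,"wy": 0,"wz": 0,"fingers": -0.5}], "force": 25}}

```text
clock: 6.28
tool_pos: [0.6299, -0.2783, 0.0075]
eef_rot: [0.855, -0.518, 0.002, 0.0]
contact_force: [0.1, -0.4, -1.0]
opening: 0.594
```

```bash
python3 -c "
from plan import *
plan([.629,-.278,.25])"
```

```text
pos [ 0.6299 -0.2783  0.0075] phi -62.5 d [ 4.000e-04  2.000e-04 -3.032e-01] w [-0.0007 -0.0013  0.    ] F [ 0.1 -0.4 -1. ] op 0.594 t 6.275
```

>>> {"name": "apply_moves", "arguments": {"series": [{"x": 0,"y": 0,"z": -0.02,"wx": 0,"wy": 0,"wz": 0,"fingers": -0.5},{"x": 0,"y": 0,"z": -0.04,"wx": 0,"wy": 0,"wz": 0,"fingers": -0.5},{"x": 0,"y": 0,"z": -0.05,"wx": 0,"wy": 0,"wz": 0,"fingers": -0.5},{"x": 0,"y": 0,"z": -0.05,"wx": 0,"wy": 0,"wz": 0,"fingers": -0.5},{"x": 0,"y": 0,"z": -0.05,"wx": 0,"wy": 0,"wz": 0,"fingers": -0.5},{"x": 0,"y": 0,"z": -0.04,"wx": 0,"wy": 0,"wz": 0,"fingers": -0.5},{"x": 0,"y": 0,"z": -0.02,"wx": 0,"wy": 0,"wz": 0,"fingers": -0.5},{"x": 0,"y": 0,"z": 0,"wx": 0,"wy": 0,"wz": 0,"fingers": -0.5}]}}

```text
clock: 7.28
tool_pos: [0.6281, -0.2775, 0.2357]
eef_rot: [0.855, -0.519, 0.003, -0.0]
contact_force: [-0.9, -0.6, -1.4]
opening: 0.596
```

```bash
python3 -c "
from plan import *
plan([.597,.051,.235])"
```

```text
pos [ 0.6281 -0.2775  0.2357] phi -62.5 d [-0.3822 -0.1551 -0.0004] w [-0.001  -0.0015  0.    ] F [-0.9 -0.6 -1.4] op 0.596 t 7.275
```

>>> {"name": "apply_moves", "arguments": {"series": [{"x": -0.03,"y": -0.012,"z": 0,"wx": 0,"wy": 0,"wz": 0,"fingers": -0.5},{"x": -0.059,"y": -0.024,"z": 0,"wx": 0,"wy": 0,"wz": 0,"fingers": -0.5},{"x": -0.06,"y": -0.024,"z": 0,"wx": 0,"wy": 0,"wz": 0,"fingers": -0.5},{"x": -0.06,"y": -0.024,"z": 0,"wx": 0,"wy": 0,"wz": 0,"fingers": -0.5},{"x": -0.06,"y": -0.024,"z": 0,"wx": 0,"wy": 0,"wz": 0,"fingers": -0.5},{"x": -0.06,"y": -0.024,"z": 0,"wx": 0,"wy": 0,"wz": 0,"fingers": -0.5},{"x": -0.035,"y": -0.014,"z": 0,"wx": 0,"wy": 0,"wz": 0,"fingers": -0.5},{"x": 0,"y": 0,"z": 0,"wx": 0,"wy": 0,"wz": 0,"fingers": -0.5}]}}

```text
clock: 8.28
tool_pos: [0.5888, 0.0457, 0.2216]
eef_rot: [0.855, -0.519, -0.007, 0.005]
contact_force: [-0.1, -0.7, -0.7]
opening: 0.591
```

```bash
python3 -c "
from plan import *
plan([.597,.051,.235])
snap('scene','s2');snap('wrist','w2')
a=cv2.imread('pics/s2.png')[120:280,220:420];b=cv2.imread('pics/w2.png')
cv2.imwrite('pics/c2.png',np.hstack([cv2.resize(a,(400,320)),cv2.resize(b,(400,320))]))"
```

```text
pos [0.5888 0.0457 0.2216] phi -62.6 d [-0.0012 -0.0119 -0.017 ] w [0.0053 0.0022 0.    ] F [-0.1 -0.7 -0.7] op 0.591 t 8.275
```

View pics/c2.png

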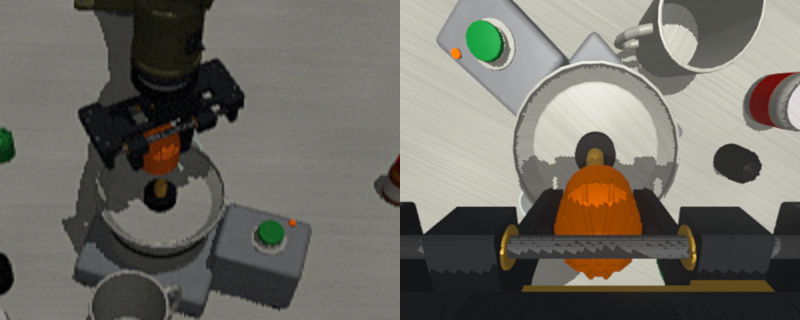

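The reamer is held upright in the jaws over the bowl, with the spindle visible just ahead of it. I'll measure both in the same wrist picture.

```bash
cat > fit.py <<'E'
from plan import *
def circ(q):
    x=np.linalg.lstsq(np.c_[2*q[:,:2],np.ones(len(q))],(q[:,:2]**2).sum(1),rcond=None)[0]; return x[:2].round(4),round(float(np.sqrt(x[2]+x[0]**2+x[1]**2)),4),len(q)
def meas(f):
    p,W=cloud(f); H,S,V=cv2.split(cv2.cvtColor(p,cv2.COLOR_RGB2HSV)); z=W[...,2]; r=np.hypot(W[...,0]-.597,W[...,1]-.051)
    m=(r<.092)&(r>.083)&(z>.15)&(z<.162); print(f,'rim',circ(W[m]))
    m=(r<.012)&(z>.155)&(z<.185)&~((H<14)&(S>180)&(V>140)); print('spindle',W[m].min(0),W[m].max(0),m.sum())
    M=R.from_quat(get_state()['eef_rot']).as_matrix(); T=(W-get_state()['tool_pos'])@M
    m=(H<15)&(S>150)&(V>60)&(z>.2)&(r<.08)
    for lo in np.arange(-.07,.0,.01):
        q=T[m&(T[...,2]>lo)&(T[...,2]<lo+.01)]
        if len(q)>20: print('held tool frame',lo.round(3),circ(q),q.min(0).round(4),q.max(0).round(4))
E
python3 -c "
from fit import *
meas('w2')"
```

```text
w2 rim (array([0.5971, 0.0529]), 0.0857, 2765)
spindle [0.5913418  0.04540003 0.15502602] [0.60535328 0.06110204 0.18012978] 408
held tool frame -0.07 (array([-0.0031, -0.0007]), 0.0029, 25) [-0.0066 -0.0034 -0.0608] [ 0.0003  0.003  -0.06  ]
held tool frame -0.06 (array([-0.0031, -0.003 ]), 0.0115, 2309) [-0.0183 -0.0176 -0.06  ] [ 0.012   0.0151 -0.05  ]
held tool frame -0.05 (array([-0.0031, -0.0015]), 0.0193, 3391) [-0.0262 -0.0241 -0.05  ] [ 0.02    0.0171 -0.04  ]
held tool frame -0.04 (array([-0.003 ,  0.0001]), 0.0249, 2114) [-0.0306 -0.0267 -0.04  ] [ 0.0247  0.0037 -0.03  ]
held tool frame -0.03 (array([-0.0031,  0.0005]), 0.0269, 1046) [-0.0307 -0.0274 -0.03  ] [ 0.0247  0.0057 -0.02  ]
held tool frame -0.02 (array([-0.0031,  0.0005]), 0.027, 707) [-0.0299 -0.0272 -0.02  ] [ 0.0237 -0.0038 -0.01  ]
held tool frame -0.01 (array([-0.0032,  0.0005]), 0.0269, 569) [-0.0294 -0.0269 -0.01  ] [ 0.0233 -0.0058 -0.    ]
held tool frame 0.0 (array([-0.0032,  0.0001]), 0.0266, 267) [-0.0261 -0.0268  0.    ] [ 0.02   -0.0133  0.0069]
```

>>> {"name": "apply_moves", "arguments": {"series": [{"x": 0,"y": 0,"z": -0.017,"wx": 0.005,"wy": 0.002,"wz": 0,"fingers": -0.5},{"x": -0.001,"y": -0.012,"z": 0,"wx": 0,"wy": 0,"wz": 0,"fingers": -0.5},{"x": 0,"y": 0,"z": 0,"wx": 0,"wy": 0,"wz": 0,"fingers": -0.5}]}}

```text
clock: 8.75
tool_pos: [0.5988, 0.0417, 0.237]
eef_rot: [0.851, -0.525, 0.002, 0.001]
contact_force: [-0.7, 1.1, -2.2]
opening: 0.596
```

```bash
python3 -c "
from fit import *
plan([.597,.051,.2]); snap('wrist','w3'); meas('w3')"
```

```text
pos [0.5988 0.0417 0.237 ] phi -63.3 d [-0.0116 -0.0032  0.0462] w [ 0.     -0.0017 -0.    ] F [-0.7  1.1 -2.2] op 0.596 t 8.75
w3 rim (array([0.5972, 0.0529]), 0.0857, 2206)
spindle [0.59218642 0.04649664 0.15531467] [0.60538002 0.06117719 0.17875793] 284
held tool frame -0.07 (array([-0.0015, -0.0002]), 0.0031, 95) [-0.0062 -0.0035 -0.0614] [ 0.0036  0.0044 -0.06  ]
held tool frame -0.06 (array([-0.0014, -0.0031]), 0.0119, 2377) [-0.0166 -0.0184 -0.06  ] [ 0.0136  0.0147 -0.05  ]
held tool frame -0.05 (array([-0.0015, -0.0015]), 0.0195, 3347) [-0.0247 -0.0245 -0.05  ] [ 0.0217  0.0167 -0.04  ]
held tool frame -0.04 (array([-0.0015,  0.0001]), 0.0251, 2131) [-0.029  -0.0269 -0.04  ] [ 0.0261  0.0043 -0.03  ]
held tool frame -0.03 (array([-0.0015,  0.0005]), 0.0269, 970) [-0.0293 -0.0272 -0.03  ] [ 0.0262  0.0062 -0.02  ]
held tool frame -0.02 (array([-0.0015,  0.0004]), 0.027, 693) [-0.0278 -0.0271 -0.02  ] [ 0.0254 -0.0046 -0.0101]
held tool frame -0.01 (array([-0.0016,  0.0003]), 0.0268, 567) [-0.0279 -0.0273 -0.01  ] [ 0.0248 -0.0058 -0.    ]
held tool frame 0.0 (array([-0.0017,  0.0002]), 0.0267, 258) [-0.0242 -0.027   0.    ] [ 0.0216 -0.0134  0.0066]
```

>>> {"name": "apply_moves", "arguments": {"series": [{"x": -0.011,"y": -0.005,"z": 0.005,"wx": 0,"wy": -0.002,"wz": 0,"fingers": -0.5},{"x": 0,"y": 0,"z": 0.02,"wx": 0,"wy": 0,"wz": 0,"fingers": -0.5},{"x": 0,"y": 0,"z": 0.01,"wx": 0,"wy": 0,"wz": 0,"fingers": -0.5},{"x": 0,"y": 0,"z": 0,"wx": 0,"wy": 0,"wz": 0,"fingers": -0.5},{"x": 0,"y": 0,"z": 0,"wx": 0,"wy": 0,"wz": 0,"fingers": -0.5}]}}

```text
clock: 9.43
tool_pos: [0.5971, 0.0511, 0.2057]
eef_rot: [0.851, -0.525, -0.002, 0.001]
contact_force: [0.7, -0.3, -0.9]
opening: 0.597
```

```bash
cat >> fit.py <<'E'
def rel(f):
    p,W=cloud(f); H,S,V=cv2.split(cv2.cvtColor(p,cv2.COLOR_RGB2HSV)); x,y,z=np.moveaxis(W,-1,0); r=np.hypot(x-.597,y-.052)
    m=(H<15)&(S>150)&(V>60)&(r<.06); zt=np.nanmax(z[m&(z<.35)]); a=[]
    for lo in(.035,.045,.055): a.append(circ(W[m&(z<zt-lo)&(z>zt-lo-.01)]))
    print('reamer tip z',zt,a); m=(r<.092)&(r>.083)&(z>.15)&(z<.162); print('rim',circ(W[m]))
E
python3 -c "
from fit import *
plan([.598,.051,.18]); snap('wrist','w4'); rel('w4'); plan([.598,.051,.18])"
```

```text
pos [0.5971 0.0511 0.2057] phi -63.3 d [ 0.0007 -0.0011  0.0322] w [0.0011 0.0006 0.    ] F [ 0.7 -0.3 -0.9] op 0.597 t 9.425
reamer tip z 0.2875100739457552 [(array([0.5972, 0.0523]), 0.0214, 2972), (array([0.5959, 0.0516]), 0.0259, 1830), (array([0.5957, 0.0515]), 0.027, 820)]
rim (array([0.5973, 0.0531]), 0.0855, 3032)
pos [0.597  0.0511 0.2058] phi -63.3 d [ 0.0007 -0.0011  0.0323] w [0.001  0.0006 0.    ] F [-0.4  0.7 -0.9] op 0.594 t 9.475
```

>>> {"name": "apply_moves", "arguments": {"series": [{"x": 0,"y": -0.002,"z": 0.003,"wx": 0.001,"wy": 0,"wz": 0,"fingers": -0.5},{"x": 0,"y": 0,"z": 0.01,"wx": 0,"wy": 0,"wz": 0,"fingers": -0.5},{"x": 0,"y": 0,"z": 0.01,"wx": 0,"wy": 0,"wz": 0,"fingers": -0.5},{"x": 0,"y": 0,"z": 0.008,"wx": 0,"wy": 0,"wz": 0,"fingers": -0.5},{"x": 0,"y": 0,"z": 0,"wx": 0,"wy": 0,"wz": 0,"fingers": -0.5}]}}

```text
clock: 10.1
tool_pos: [0.5987, 0.0519, 0.1795]
eef_rot: [0.851, -0.525, -0.001, -0.001]
contact_force: [0.5, -1.2, -1.3]
opening: 0.598
```

```bash
python3 -c "
from fit import *
plan([.598,.0515,.1575]); snap('wrist','w5'); rel('w5'); plan([.598,.0515,.1575])"
```

```text
pos [0.5987 0.0519 0.1795] phi -63.3 d [0.0001 0.001  0.0275] w [-0.0002  0.0006 -0.    ] F [ 0.5 -1.2 -1.3] op 0.598 t 10.1
reamer tip z 0.261312161801674 [(array([0.5987, 0.053 ]), 0.0214, 2990), (array([0.5975, 0.0524]), 0.0259, 1816), (array([0.5972, 0.0523]), 0.027, 822)]
rim (array([0.5971, 0.053 ]), 0.0856, 4054)
pos [0.5989 0.0519 0.1798] phi -63.3 d [-0.0001  0.0013  0.0279] w [-0.0004  0.0005 -0.    ] F [-0.1  0.8 -1.7] op 0.594 t 10.15
```

The reamer is aligned and about 7 mm onto the spindle with no contact force, so I'll lower it further.

>>> {"name": "apply_moves", "arguments": {"series": [{"x": 0,"y": 0,"z": 0.008,"wx": 0,"wy": 0,"wz": 0,"fingers": -0.5},{"x": 0,"y": 0,"z": 0.008,"wx": 0,"wy": 0,"wz": 0,"fingers": -0.5},{"x": 0,"y": 0,"z": 0.008,"wx": 0,"wy": 0,"wz": 0,"fingers": -0.5}]}}

```text
clock: 10.52
tool_pos: [0.5996, 0.0519, 0.1601]
eef_rot: [0.851, -0.525, 0.0, -0.001]
contact_force: [0.0, 0.1, -1.3]
opening: 0.593
```

```bash
python3 -c "
from fit import *
plan([.598,.0515,.1575])"
```

```text
pos [0.5996 0.0519 0.1601] phi -63.3 d [-0.0005  0.002   0.0033] w [-0.0009  0.0003 -0.    ] F [ 0.   0.1 -1.3] op 0.593 t 10.525
```

>>> {"name": "apply_moves", "arguments": {"series": [{"x": 0,"y": 0.001,"z": 0.004,"wx": 0,"wy": 0,"wz": 0,"fingers": -0.5},{"x": 0,"y": 0,"z": 0.003,"wx": 0,"wy": 0,"wz": 0,"fingers": -0.5},{"x": 0,"y": 0,"z": 0.004,"wx": 0,"wy": 0,"wz": 0,"fingers": -0.5}]}}

```text
clock: 10.9
tool_pos: [0.599, 0.0518, 0.1572]
eef_rot: [0.851, -0.525, 0.0, -0.003]
contact_force: [-8.8, 2.0, 27.5]
opening: 0.593
```

```bash
python3 -c "
from fit import *
plan([.598,.0515,.1575])"
```

```text
pos [0.599  0.0518 0.1572] phi -63.3 d [-0.0002  0.0012 -0.0004] w [-0.0018  0.001  -0.    ] F [-8.8  2.  27.5] op 0.593 t 10.9
```

Contact at 27.5 N with the TCP at 0.157 m means it is seated. I'll open, then rise.

>>> {"name": "apply_moves", "arguments": {"series": [{"x": 0,"y": 0,"z": 0,"wx": 0,"wy": 0,"wz": 0,"fingers": 0.4},{"x": 0,"y": 0,"z": 0,"wx": 0,"wy": 0,"wz": 0,"fingers": 0.6},{"x": 0,"y": 0,"z": 0,"wx": 0,"wy": 0,"wz": 0,"fingers": 0.6},{"x": 0,"y": 0,"z": 0,"wx": 0,"wy": 0,"wz": 0,"fingers": 0.6},{"x": 0,"y": 0,"z": -0.02,"wx": 0,"wy": 0,"wz": 0,"fingers": 0.6},{"x": 0,"y": 0,"z": -0.05,"wx": 0,"wy": 0,"wz": 0,"fingers": 0.6},{"x": 0,"y": 0,"z": -0.06,"wx": 0,"wy": 0,"wz": 0,"fingers": 0.6},{"x": 0,"y": 0,"z": 0,"wx": 0,"wy": 0,"wz": 0,"fingers": 0.6}]}}

```text
clock: 11.9
tool_pos: [0.5995, 0.0506, 0.2671]
eef_rot: [0.851, -0.525, 0.001, -0.004]
contact_force: [-0.2, -0.5, 0.1]
opening: 0.8
```

```bash
python3 -c "
from fit import *
plan([.638,.2,.16]); snap('wrist','w6'); rel('w6')
p,W=cloud('w6'); H,S,V=cv2.split(cv2.cvtColor(p,cv2.COLOR_RGB2HSV)); x,y,z=np.moveaxis(W,-1,0)
m=(H>45)&(H<80)&(S>120)&(z>.125)&(np.hypot(x-.638,y-.2)<.04); print('key',W[m].min(0),W[m].max(0),np.median(z[m]))
m=(np.hypot(x-.638,y-.2)<.06)&(abs(z-.110)<.006); print(np.median(z[m]),m.sum())
print(get_state()['q'].round(2))"
```

```text
pos [0.5995 0.0506 0.2671] phi -63.4 d [-0.1451 -0.1257  0.135 ] w [-0.0025  0.0005 -0.    ] F [-0.2 -0.5  0.1] op 0.8 t 11.9
reamer tip z 0.21913200997611254 [(array([0.5977, 0.0525]), 0.0266, 124), (array([0.5976, 0.0525]), 0.0266, 112), (array([0.5977, 0.0525]), 0.0265, 74)]
rim (array([0.5971, 0.053 ]), 0.0857, 2402)
key [0.62352045 0.18334198 0.12507482] [0.65761604 0.21769822 0.13187065] 0.1294886479531785
0.1074810170988762 8895
[-0.4   0.66  0.43  1.63 -0.33  0.92 -0.95]
```

View pics/w6.png

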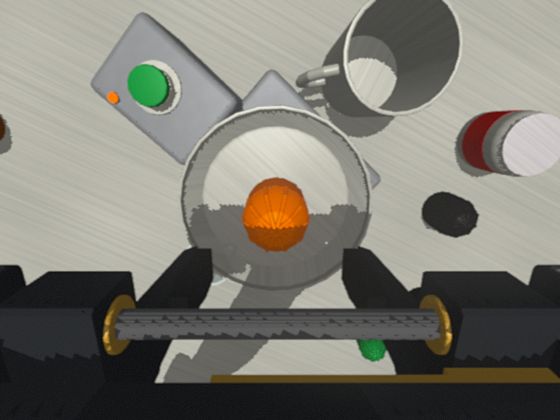

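The reamer sits home: its tip is at z ≈ 0.217 and its axis is within 1 mm of the bowl centre. The key is up at pixel (148,85), world (0.6395, 0.2005, 0.130). I'll close the fingers and go above the key.

>>> {"name": "apply_moves", "arguments": {"series": [{"x": -0.03,"y": -0.026,"z": 0,"wx": -0.002,"wy": 0,"wz": 0,"fingers": -0.5},{"x": -0.045,"y": -0.039,"z": 0,"wx": 0,"wy": 0,"wz": 0,"fingers": -1},{"x": -0.045,"y": -0.039,"z": 0,"wx": 0,"wy": 0,"wz": 0,"fingers": -1},{"x": -0.026,"y": -0.023,"z": 0,"wx": 0,"wy": 0,"wz": 0,"fingers": -1},{"x": 0,"y": 0,"z": 0,"wx": 0,"wy": 0,"wz": 0,"fingers": -1},{"x": 0,"y": 0,"z": 0,"wx": 0,"wy": 0,"wz": 0,"fingers": -1},{"x": 0,"y": 0,"z": 0,"wx": 0,"wy": 0,"wz": 0,"fingers": -1},{"x": 0,"y": 0,"z": 0,"wx": 0,"wy": 0,"wz": 0,"fingers": -1}]}}

```text
clock: 12.95
tool_pos: [0.633, 0.1981, 0.2596]
eef_rot: [0.849, -0.529, -0.006, 0.006]
contact_force: [1.0, -0.2, -0.2]
opening: 0.004
```

```bash
python3 -c "
from fit import *
plan([.639,.2005,.15])"
```

```text
pos [0.633  0.1981 0.2596] phi -63.9 d [ 0.0011 -0.0104  0.1369] w [0.0053 0.0011 0.    ] F [ 1.  -0.2 -0.2] op 0.004 t 12.95
```

>>> {"name": "apply_moves", "arguments": {"series": [{"x": 0,"y": 0,"z": 0.02,"wx": 0.005,"wy": 0.001,"wz": 0,"fingers": -1},{"x": 0,"y": 0,"z": 0.045,"wx": 0,"wy": 0,"wz": 0,"fingers": -1},{"x": 0,"y": 0,"z": 0.045,"wx": 0,"wy": 0,"wz": 0,"fingers": -1},{"x": 0,"y": 0,"z": 0.015,"wx": 0,"wy": 0,"wz": 0,"fingers": -1},{"x": 0,"y": 0,"z": 0,"wx": 0,"wy": 0,"wz": 0,"fingers": -1}]}}

```text
clock: 13.58
tool_pos: [0.6349, 0.1934, 0.1603]
eef_rot: [0.847, -0.532, 0.002, -0.001]
contact_force: [0.1, -0.6, 1.0]
opening: 0.007
```

```bash
python3 -c "
from fit import *
plan([.639,.2005,.132])"
```

```text
pos [0.6349 0.1934 0.1603] phi -64.2 d [-0.0059 -0.0083  0.0354] w [-0.0013 -0.0007  0.    ] F [ 0.1 -0.6  1. ] op 0.007 t 13.575
```

>>> {"name": "apply_moves", "arguments": {"series": [{"x": -0.006,"y": -0.008,"z": 0.01,"wx": 0,"wy": 0,"wz": 0,"fingers": -1},{"x": 0,"y": 0,"z": 0.012,"wx": 0,"wy": 0,"wz": 0,"fingers": -1},{"x": 0,"y": 0,"z": 0.003,"wx": 0,"wy": 0,"wz": 0,"fingers": -1}]}}

```text
clock: 13.95
tool_pos: [0.6412, 0.2014, 0.1423]
eef_rot: [0.847, -0.532, 0.004, -0.003]
contact_force: [-1.0, 0.3, -0.8]
opening: 0.003
```

```bash
python3 -c "
from fit import *
plan([.639,.2005,.12])"
```

```text
pos [0.6412 0.2014 0.1423] phi -64.2 d [-0.0002  0.0032  0.0278] w [-0.0031 -0.001   0.    ] F [-1.   0.3 -0.8] op 0.003 t 13.95
```

>>> {"name": "apply_moves", "arguments": {"series": [{"x": 0,"y": 0.002,"z": 0.008,"wx": -0.003,"wy": 0,"wz": 0,"fingers": -1},{"x": 0,"y": 0,"z": 0.008,"wx": 0,"wy": 0,"wz": 0,"fingers": -1},{"x": 0,"y": 0,"z": 0.004,"wx": 0,"wy": 0,"wz": 0,"fingers": -1}]}}

```text
clock: 14.32
tool_pos: [0.6401, 0.2008, 0.1264]
eef_rot: [0.847, -0.532, 0.002, 0.0]
contact_force: [-1.4, -0.0, 6.0]
opening: 0.009
```

```bash
python3 -c "
from fit import *
plan([.639,.2005,.12])"
```

```text
pos [0.6401 0.2008 0.1264] phi -64.2 d [-0.0003  0.0014  0.008 ] w [-0.0003 -0.001   0.    ] F [-1.4 -0.   6. ] op 0.009 t 14.325
```

Contact, about 3.5 mm down at 6 N. I'll push about 6 mm further.

>>> {"name": "apply_moves", "arguments": {"series": [{"x": 0,"y": 0,"z": 0.006,"wx": 0,"wy": 0,"wz": 0,"fingers": -1},{"x": 0,"y": 0,"z": 0.004,"wx": 0,"wy": 0,"wz": 0,"fingers": -1},{"x": 0,"y": 0,"z": 0.001,"wx": 0,"wy": 0,"wz": 0,"fingers": -1}]}}

```text
clock: 14.7
tool_pos: [0.6401, 0.2008, 0.1197]
eef_rot: [0.847, -0.532, 0.001, -0.0]
contact_force: [-3.6, 0.2, 7.9]
opening: 0.004
```

```bash
python3 -c "
from fit import *
plan([.639,.2005,.12])"
```

```text
pos [0.6401 0.2008 0.1197] phi -64.2 d [-0.0002  0.0015 -0.0003] w [-0.0005 -0.0006  0.    ] F [-3.6  0.2  7.9] op 0.004 t 14.7
```

The key is half way down (z = 0.1197 m, 7.9 N). I'll hold there and watch for drift.

>>> {"name": "apply_moves", "arguments": {"series": [{"x": 0,"y": 0,"z": 0.001,"wx": 0,"wy": 0,"wz": 0,"fingers": -1},{"x": 0,"y": 0,"z": 0.001,"wx": 0,"wy": 0,"wz": 0,"fingers": -1},{"x": 0,"y": 0,"z": 0.001,"wx": 0,"wy": 0,"wz": 0,"fingers": -1},{"x": 0,"y": 0,"z": 0.001,"wx": 0,"wy": 0,"wz": 0,"fingers": -1}]}}

```text
clock: 15.2
tool_pos: [0.6401, 0.2008, 0.1207]
eef_rot: [0.847, -0.532, 0.001, -0.001]
contact_force: [-3.2, -0.4, 7.1]
opening: 0.008
```

```bash
python3 -c "
from fit import *
plan([.639,.2005,.12]); snap('wrist','w7');snap('scene','s7'); plan([.639,.2005,.12])
a=cv2.imread('pics/s7.png')[170:290,250:390];b=cv2.imread('pics/w7.png')
cv2.imwrite('pics/c7.png',np.hstack([cv2.resize(a,(400,343),interpolation=2),cv2.resize(b,(400,343))]))"
```

```text
pos [0.6401 0.2008 0.1207] phi -64.3 d [-0.0003  0.0015  0.0009] w [-0.001  -0.0002  0.    ] F [-3.2 -0.4  7.1] op 0.008 t 15.2
pos [0.6401 0.2008 0.1207] phi -64.3 d [-0.0003  0.0014  0.0009] w [-0.001  -0.0001  0.    ] F [-2.7 -0.7  7.5] op 0.008 t 15.3
```

View pics/c7.png

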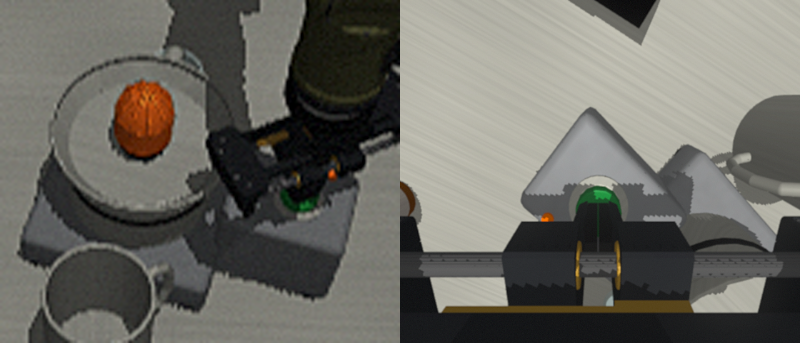

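The reamer stands upright on its seat clear of the gripper, and the fingers press the green cap with the white band out of sight. I'll hold for over two seconds.

>>> {"name": "apply_moves", "arguments": {"series": [{"x": 0,"y": 0,"z": 0.002,"wx": 0,"wy": 0,"wz": 0,"fingers": -1},{"x": 0,"y": 0,"z": 0.0015,"wx": 0,"wy": 0,"wz": 0,"fingers": -1},{"x": 0,"y": 0,"z": 0.0015,"wx": 0,"wy": 0,"wz": 0,"fingers": -1},{"x": 0,"y": 0,"z": 0.0015,"wx": 0,"wy": 0,"wz": 0,"fingers": -1},{"x": 0,"y": 0,"z": 0.0015,"wx": 0,"wy": 0,"wz": 0,"fingers": -1},{"x": 0,"y": 0,"z": 0.0015,"wx": 0,"wy": 0,"wz": 0,"fingers": -1},{"x": 0,"y": 0,"z": 0.0015,"wx": 0,"wy": 0,"wz": 0,"fingers": -1},{"x": 0,"y": 0,"z": 0.0015,"wx": 0,"wy": 0,"wz": 0,"fingers": -1}]}}

```text
clock: 16.3
tool_pos: [0.6401, 0.2008, 0.1193]
eef_rot: [0.847, -0.532, 0.001, -0.003]
contact_force: [-3.1, -0.1, 8.5]
opening: 0.002
```

>>> {"name": "apply_moves", "arguments": {"series": [{"x": 0,"y": 0,"z": 0.0015,"wx": 0,"wy": 0,"wz": 0,"fingers": -1},{"x": 0,"y": 0,"z": 0.0015,"wx": 0,"wy": 0,"wz": 0,"fingers": -1},{"x": 0,"y": 0,"z": 0.0015,"wx": 0,"wy": 0,"wz": 0,"fingers": -1},{"x": 0,"y": 0,"z": 0.0015,"wx": 0,"wy": 0,"wz": 0,"fingers": -1},{"x": 0,"y": 0,"z": 0.0015,"wx": 0,"wy": 0,"wz": 0,"fingers": -1},{"x": 0,"y": 0,"z": 0.0015,"wx": 0,"wy": 0,"wz": 0,"fingers": -1}]}}

```text
clock: 17.05
tool_pos: [0.6401, 0.2008, 0.1188]
eef_rot: [0.847, -0.532, 0.0, -0.005]
contact_force: [-2.8, -0.4, 8.1]
opening: 0.007
```

>>> {"name": "apply_moves", "arguments": {"series": [{"x": 0,"y": 0,"z": 0.001,"wx": 0,"wy": 0,"wz": 0,"fingers": -1},{"x": 0,"y": 0,"z": 0.001,"wx": 0,"wy": 0,"wz": 0,"fingers": -1},{"x": 0,"y": 0,"z": 0.0013,"wx": 0,"wy": 0,"wz": 0,"fingers": -1},{"x": 0,"y": 0,"z": 0.0013,"wx": 0,"wy": 0,"wz": 0,"fingers": -1},{"x": 0,"y": 0,"z": 0.0013,"wx": 0,"wy": 0,"wz": 0,"fingers": -1},{"x": 0,"y": 0,"z": 0.0013,"wx": 0,"wy": 0,"wz": 0,"fingers": -1}]}}

```text
clock: 17.8
tool_pos: [0.6401, 0.2008, 0.1197]
eef_rot: [0.846, -0.532, 0.0, -0.007]
contact_force: [-2.7, -0.7, 8.6]
opening: 0.006
```

```bash
python3 -c "
from fit import *
plan([.639,.2005,.12]); snap('scene','s8'); snap('top','t8')
a,W0=cloud('scene1'); 
p,W=cloud('s8'); H,S,V=cv2.split(cv2.cvtColor(p,cv2.COLOR_RGB2HSV)); x,y,z=np.moveaxis(W,-1,0)
m=(H<15)&(S>150)&(V>60)&(np.hypot(x-.597,y-.052)<.04)&(z>.15); print('reamer',W[m].min(0),W[m].max(0))
plan([.639,.2005,.12]); 
s=get_state()
if s['clock']>17.5 and .116<s['tool_pos'][2]<.1235 and 5<s['contact_force'][2]<13 and W[m].max(0)[2]<.222: print('handing in'); finish_job()
"
```

```text
pos [0.6401 0.2008 0.1197] phi -64.3 d [-0.0003  0.0014 -0.0004] w [-0.0037  0.0022 -0.    ] F [-2.7 -0.7  8.6] op 0.006 t 17.8
reamer [0.58033475 0.02437463 0.15110587] [0.62685207 0.07679209 0.21681778]
pos [0.6401 0.2008 0.1197] phi -64.3 d [-0.0003  0.0014 -0.0004] w [-0.0037  0.0022 -0.    ] F [-2.8 -0.1  7.1] op 0.003 t 17.9
handing in
the job is handed in; nothing more can be done
```

I pushed the orange reamer fully down onto the spindle and let go of it. Then I pressed the run key half way with the closed fingers, held it about three seconds, and handed the job in at 17.9 s still holding it.

- **Reamer:** its tip was at z = 0.217 m, against 0.216 m expected when fully home. Its axis was within about 1 mm of the bowl centre, and it looked upright and clear of the gripper.
- **Key:** the fingertips were at z = 0.1197 m, about 10 mm down, with 7–8.6 N of upward force. In the picture the white band was out of sight. Through the hold the key stayed about 9–11 mm down.
- **Disagreements:** there was a steady sideways reading of about 3 N while pressing. The cameras disagreed by 1–2 mm, which is within the stated calibration.
- **Not measured:** I did not measure the lime reamer and the other items again at the end. I saw no unexpected contact forces at any of the readings between moves.

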